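# Turn the divided dish and tip out only the stir bar

## Task

Of the two things in the blue divided dish, only the white stir bar goes into the dark steel tray. Lift the dish by its upright white grip, hold it low over the tray turned so that its divider runs along the tray's long sides, and tip it to the stir bar's side so that the bar rolls out into the tray while the dark bung stays in the dish; then stand the dish upright on the bench clear of the tray and let go. Do not touch the bar or the bung with the fingers, and do not disturb the other things on the bench.

Things in the scene. Friction and masses are not known exactly. Their poses are not given: they have to be found in the camera images.
- dish: Loose blue dish, 0.25 kg, 118 (x) x 86 mm (y); origin: centre of its underside. Divider along y, 34 mm high, parts it into two bays, to +x and -x. Bays: flat floor 4 mm up, end walls 22 mm high, outer side open: only a 12-degree ramp, 40 to 59 mm from the divider, edge 8 mm up. Tipped about y, the lower bay's bar rolls out from 25 degrees (35 to 45 is sure); the divider holds what is in the upper bay.
- dish_handle (a point): White upright grip rising from the middle of the dish's divider: 10 mm thick along x, 26 mm wide along y, top 88 mm above the dish's underside. The point is in its middle plane, 70 mm above the underside; axes as the dish's (z up, y along the divider). Grasp here from above, fingers closing along x. At the start the divider runs roughly away from the robot.
- tray_floor (a point): Fixed shallow dark steel tray, 120 x 200 mm outside, 30 mm high, walls 3 mm; the point is the centre of its floor (3 mm above the bench); x across it (pointing away from the robot, roughly), y along its long sides, z up.
- stir_bar_center (a point): White stir bar, a smooth round rod 40 mm long and 11 mm thick, lying loose in one bay of the dish, roughly along the divider; the point is its centre, y along the bar. Which bay varies. It rolls freely.
- bung_center (a point): Dark grey rubber bung, 31 mm across, 26 mm high, standing loose in the dish's other bay; the point is its centre. It must stay in the dish.
- indicator_bottle: Bystander, not to be moved: small clear bottle of red indicator, 43 mm across, 103 high; origin at the centre of its underside.
- crucible: Bystander, not to be moved: white porcelain crucible, 44 mm across, 31 high; origin at the centre of its underside.
- beaker: Bystander, not to be moved: white plastic beaker, 83 mm across, 99 high; origin at the centre of its underside.
- dropper: Bystander, not to be moved: amber dropper bottle with red teat, 35 mm across, 92 high; origin at the centre of its underside.

How it is judged:
By the outcome, as a careful person would: the job done as asked, in the order asked, and still so for the second after the job is handed in, with the robot touching nothing.
It also fails if it takes over 58 s, if anything falls off the work surface, if the arm or the gripper's body presses on something with over 40 N, if the wrist force passes 120 N, or if a joint passes its speed limit or range.

## Robot

A 6-joint arm with a two-finger parallel gripper is mounted at the origin on a cart in front of the work surface, level with it; the furniture and walls round the work are solid. World frame = base frame: x ahead of the robot, y to its left, z up, the work surface at z = 0. Lengths are in m, angles in degrees, forces in N, time in s.
With the tool pointing down it reaches from about 0.3 to 0.75 m from the base axis. Payload 8.5 kg.
Tool frame: the origin (TCP) lies at the very end of the fingers, on their centre line; the grasp point (between the pads) lies 19 mm behind it; z points along the fingers, y is the line along which they close (so a half turn about z gives the same grasp; the last joint's range is limited). The gripper opens to 85 mm and grips with 20 to 120 N. Pads are 22 mm wide; open, the fingers measure 114 mm over their backs; the gripper's body (76 mm by 85 mm) begins 54 mm behind the grasp point. The pads swing forward as they close: fully open they stand 13 mm farther back than shut.
Start: joints at [-77.768, 21.807, 74.336, -0, 83.858, -12.336], TCP at [0.229, -0.5, 0.231] pointing down, gripper open.
Joint ranges: [-178.18, 178.18], [-50.72, 133.34], [12.68, 142.11], [-81.47, 261.47], [9.98, 163.14], [-165.26, 165.26]. Speed limits (degrees/s): [136.94, 136.94, 180, 180, 180, 180].

## Interface

Orientations are given as a 3x3 rotation matrix whose columns are the frame's x, y, z axes.
In Python, from rig import observe, cams, ticket gives the robot as it stands.
- The arm moves only by the tool move_arm, never from a script. Its arguments are lists of equal length, an entry for each row: "jaw": the finger opening in cm, from 0 to 8.54; "dp": the shift along the tool's x, y, z in cm, a list of three; "turn": the turn, a rotation vector about the tool's x, y, z in rad, a list of three. In form: {"jaw": [jaw, ...], "dp": [[tx, ty, tz], ...], "turn": [[wx, wy, wz], ...]}. A call has 1 to 12 rows; each row shifts and turns the commanded pose from where the row before left it, along the tool's axes as they then stand; what a row does not reach is not made up. A row lasts 1/12 s, in which the tool goes at most 41.7 mm and 7.16 degrees, less where a joint would pass 70% of its speed; a pose out of reach is approached as far as the arm can. A call is refused whole if a number of a shift passes 4.17 or a number of a turn 0.125, either way. A call with a gripper value outside its range is refused whole. The fingers move at their own pace and stop on an object; "force" is the grip in N (left out, the last holds). Time passes only in rows, so rows that do not move let the fingers close. It gives the time, the measured TCP pose, the force, the opening and the grip force at its end, in the units of the state.
- observe(): the state, without advancing time (a new reading comes with each control period).
- cams.get_image(name): name is "scene" or "top" or "wrist"; returns (picture, depth): 384x512x3 uint8, red, green, blue; 384x512 float32, m along the optical axis (not along the pixel's ray), 0 where there is no reading.
- cams.calibration(name): a dict with "vertical_fov" (degrees; the focal length in pixels is half the picture's height over the tangent of half this angle, whatever the lens; pixels are square), "cx", "cy" (the principal point, pixels), "view" (4x4, takes a point from world to camera coordinates); the wrist camera has in their place "tool_from_camera" (4x4, takes a point from camera to tool coordinates, whose origin is the TCP and whose axes are the flange's). Camera axes: x right, y up, looking along -z (the intrinsics and any distortion apply to the point x, -y, -z); pixel columns grow to the right and rows downward; lengths in m; the calibration is good to about 2 mm. A picture is of the moment at which its call begins: read the wrist's pose just before it. calibration takes no time and is no camera call.
- ticket.close_job(): hands the job in; it is judged then, once.
Trained networks look in the newest picture that a camera, given by its name, has taken for a name from the list of things; names that differ only in an ending like _2 or _b are one class to them, and where a whole thing is asked for, a point or a joint stands for the part that bears it (a point fixed in the world has none). Each returns a list of dicts, best first, with "p" (0 to 1); they miss things now and then, are a little off and sometimes report something else, mostly with a low value. They report only what shows in the picture. A call takes as long as a camera call.
- cams.spot_in(camera, query): "box" ([centre column, centre row, width, height] as shares, 0 to 1, of the picture: columns of its width, rows of its height, round what is visible of it).
- cams.outline_of(camera, query): "mask" (384x512 bool, what is visible of it) and "box" ([centre column, centre row, width, height] as shares, 0 to 1, of the picture: columns of its width, rows of its height, round what is visible of it).
- cams.mark_of(camera, query): "location" ([column, row] as shares, 0 to 1, of the picture: columns of its width, rows of its height: a listed point, or the origin of a listed thing).
The state is a dict: "time_s": time; "q": joint angles; "qvel": joint speeds; "joint_efforts": joint torques, N m; "position": TCP position; "tool_rot": TCP orientation; "ft_force": force on the tool from outside, world axes, zero at the start; "wrist_torque": the same for the moment, N m; "grip_width": finger opening in m; "gripper_force": force on a finger pad.
Only numpy, scipy, OpenCV 4.12 (cv2) and the standard library are available. Lean on these libraries where they do the work, as an engineer would, in place of code of your own. Each camera call takes 0.05 s, during which the arm holds its last target. There are 200 camera calls.

## Working session

There is one attempt and no reset: what is moved stays moved. The work goes in short steps, Python scripts to look and compute and a tool call to move; the robot and the scene stay as the last step left them, time stands still between calls to the robot, and variables do not carry over. Pictures are saved under pics/ and viewed, at most 10 in all, crops included, and the job is handed in when it is done.

Besides the shell and the picture viewer there is one more tool, called after ">>>" by a JSON object that holds its "name" and its "arguments". move_arm: Moves the arm, as the interface text tells. Its arguments: {"type":"object","properties":{"jaw":{"type":"array","items":{"type":"number"}},"dp":{"type":"array","items":{"type":"array","items":{"type":"number"}}},"turn":{"type":"array","items":{"type":"array","items":{"type":"number"}}},"force":{"type":"number"}},"required":["jaw","dp","turn"]}

```bash
mkdir -p pics; ls
cat > h.py <<'E'
import numpy as np, cv2
from rig import observe, cams, ticket
def snap(name, fn=None):
    s=observe(); im,d=cams.get_image(name)
    if fn: cv2.imwrite('pics/'+fn+'.png', im[:,:,::-1])
    return im,d,s
def cam(name,s=None):
    c=cams.calibration(name); f=192/np.tan(np.radians(c['vertical_fov']/2))
    if 'view' in c: T=np.linalg.inv(np.array(c['view']))
    else:
        W=np.eye(4);W[:3,:3]=s['tool_rot'];W[:3,3]=s['position'];T=W@np.array(c['tool_from_camera'])
    return f,c,T
def cloud(name,d,s=None):
    f,c,T=cam(name,s); v,u=np.mgrid[0:384,0:512]
    P=np.stack([(u-c['cx'])/f*d,-(v-c['cy'])/f*d,-d],-1)
    return P@T[:3,:3].T+T[:3,3]
E
python3 - <<'E'
from h import *
for n in ['top','scene']:
    im,d,s=snap(n,n+'0'); print({k:v for k,v in cams.calibration(n).items()})
    P=cloud(n,d,s); np.save(n+'0.npy',P)
    for q in ['dish','dish_handle','tray_floor','stir_bar_center','bung_center','indicator_bottle','crucible','beaker','dropper']:
        r=cams.outline_of(n,q)
        m=cams.mark_of(n,q)
        if r and m:
            k=r[0]['mask']&(d>0); l=m[0]['location']; px=(int(l[0]*512),int(l[1]*384))
            print(n,q,round(r[0]['p'],2),np.median(P[k],0).round(3),'mark',round(m[0]['p'],2),px,P[px[1],px[0]].round(3),P[k].min(0).round(3),P[k].max(0).round(3))
        else: print(n,q,len(r),[(x['p'],x['location']) for x in m[:1]])
E
```

```text
pics
{'vertical_fov': 47.84448968901442, 'cx': 258.8179287827197, 'cy': 187.2053405134118, 'view': array([[-6.25134157e-04, -9.99986136e-01,  5.22842263e-03,
        -5.43295146e-02],
       [ 9.95604547e-01, -1.32711678e-04,  9.36566543e-02,
        -5.45484457e-01],
       [-9.36546620e-02,  5.26398931e-03,  9.95590827e-01,
        -1.19181679e+00],
       [ 0.00000000e+00,  0.00000000e+00,  0.00000000e+00,
         1.00000000e+00]])}
top dish 0.7 [0.474 0.013 0.006] mark 0.98 (234, 215) [0.466 0.012 0.083] [ 0.426 -0.049 -0.004] [0.521 0.075 0.092]
top dish_handle 0.8 [0.474 0.013 0.006] mark 0.55 (232, 214) [0.468 0.017 0.087] [ 0.423 -0.052 -0.004] [0.525 0.076 0.092]
top tray_floor 0.84 [0.482 0.265 0.004] mark 0.7 (149, 214) [0.471 0.257 0.006] [ 0.406  0.152 -0.007] [0.557 0.37  0.04 ]
top stir_bar_center 0.59 [0.476 0.035 0.015] mark 0.41 (225, 211) [0.48  0.042 0.003] [0.468 0.032 0.011] [0.485 0.038 0.019]
top bung_center 0 [(0.51, [0.4756, 0.5727])]
top indicator_bottle 0.66 [0.649 0.171 0.08 ] mark 0.63 (180, 151) [0.64  0.161 0.071] [ 0.634  0.155 -0.   ] [0.675 0.198 0
[... 904 characters left out ...]
6 (263, 221) [0.471 0.02  0.084] [ 0.421 -0.055 -0.006] [0.524 0.079 0.088]
scene tray_floor 0.86 [0.488 0.264 0.003] mark 0.9 (201, 278) [0.489 0.259 0.004] [ 0.406  0.157 -0.005] [0.577 0.371 0.036]
scene stir_bar_center 0 [(0.49, [0.5082, 0.6281])]
scene bung_center 0 [(0.55, [0.5354, 0.6143])]
scene indicator_bottle 0.86 [0.642 0.187 0.06 ] mark 0.92 (188, 231) [0.636 0.188 0.041] [ 0.629  0.159 -0.001] [0.672 0.203 0.103]
scene crucible 0.67 [ 0.452 -0.201  0.019] mark 0.59 (263, 224) [0.472 0.019 0.07 ] [ 0.426 -0.217 -0.001] [ 0.47  -0.167  0.032]
scene beaker 0 []
scene dropper 0.5 [0.629 0.006 0.037] mark 0.49 (233, 211) [0.621 0.011 0.02 ] [ 0.618 -0.063 -0.004] [0.707 0.017 0.091]
```

Run:
```python
import cv2
a=cv2.imread('pics/top0.png')[110:290,80:380]; cv2.imwrite('pics/topc.png',cv2.resize(a,None,fx=2.6,fy=2.6,interpolation=cv2.INTER_CUBIC))
from h import *
P=np.load('top0.npy')
im=cv2.imread('pics/top0.png')
# tray rim/footprint
k=(P[...,1]>.13)&(P[...,1]<.40)&(P[...,0]>.38)&(P[...,0]<.6)&(P[...,2]>.018)&(P[...,2]<.045)
print('tray rim',cv2.minAreaRect((P[k][:,:2]*1000).astype(np.float32)),k.sum())
for n in ['top','scene']:
    P=np.load(n+'0.npy')
    k=(abs(P[...,1]-.012)<.06)&(abs(P[...,0]-.472)<.06)&(P[...,2]>.07)
    print('handle',P[k].mean(0),cv2.minAreaRect((P[k][:,:2]*1000).astype(np.float32)),k.sum())
    k=(abs(P[...,1]-.012)<.06)&(abs(P[...,0]-.472)<.06)&(P[...,2]>.028)&(P[...,2]<.038)
    print('div',cv2.minAreaRect((P[k][:,:2]*1000).astype(np.float32)),k.sum())
```

```text
tray rim ((481.38238525390625, 260.60626220703125), (203.58413696289062, 123.13729858398438), 80.91787719726562) 479
handle [0.47223852 0.01204409 0.08619316] ((472.1704406738281, 12.052377700805664), (10.331414222717285, 23.79623031616211), 88.15257263183594) 39
div ((470.4193115234375, -3.9160919189453125), (37.30946350097656, 78.58820343017578), 82.17314147949219) 111
handle [0.47076615 0.01644006 0.08093622] ((472.90185546875, 16.205467224121094), (11.633794784545898, 26.61052894592285), 81.13434600830078) 45
div ((470.27154541015625, 0.5484657287597656), (40.69869613647461, 81.45433807373047), 88.99396514892578) 64
```

View pics/topc.png

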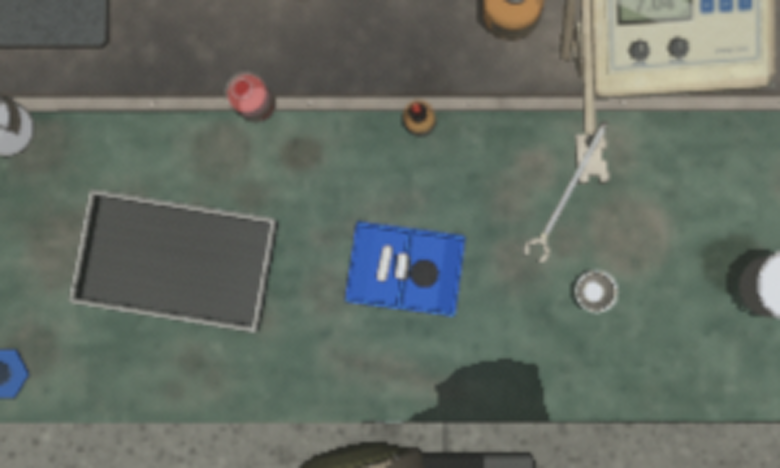

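View pics/scene0.png

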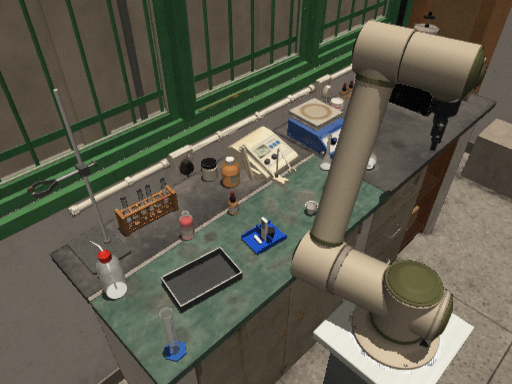

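The top view shows the bar in the left (+y) bay and the bung in the right (-y) bay. The dish and tray are both yawed by about 8°. I'll turn the dish +90° so the bar side faces the robot.

Run:
```python
from h import *
s=observe(); print(s['time_s'],s['tool_rot'],s['position'],s['q'],s['grip_width'])
im=cv2.imread('pics/top0.png').astype(int); P=np.load('top0.npy')
b=(im[...,0]>im[...,2]+60)&(im[...,0]>im[...,1]+40)&(abs(P[...,0]-.47)<.09)&(abs(P[...,1])<.1)&(P[...,2]<.03)
print(cv2.minAreaRect((P[b][:,:2]*1000).astype(np.float32)),b.sum())
R0=np.array(s['tool_rot'])
from scipy.spatial.transform import Rotation as Ro
print(R0.T@(np.array([.472,.014,.2])-s['position'])*100)
```

```text
1.9 [[ 9.09472892e-01  4.15763223e-01  1.70344885e-05]
 [ 4.15763223e-01 -9.09472892e-01  1.76273686e-05]
 [ 2.28212171e-05 -8.94930004e-06 -1.00000000e+00]] [ 0.22867712 -0.50018407  0.23133102] [-7.77673546e+01  2.18061898e+01  7.43350118e+01  1.17457825e-03
  8.38595786e+01 -1.23348698e+01] 0.0853617964309967
((474.43035888671875, 11.901336669921875), (120.50135040283203, 88.83306884765625), 82.29891967773438) 1076
[ 43.50736738 -36.64714849   3.13442241]
```

>>> {"name": "move_arm", "arguments": {"jaw": [8.5,8.5,8.5,8.5,8.5,8.5,8.5,8.5,8.5,8.5], "dp": [[2.175,-1.83,0],[2.175,-1.83,0],[2.175,-1.83,0],[2.175,-1.83,0],[2.175,-1.83,0],[2.175,-1.83,0],[2.175,-1.83,0],[2.175,-1.83,0],[2.175,-1.83,0],[2.175,-1.83,0]], "turn": [[0,0,0],[0,0,0],[0,0,0],[0,0,0],[0,0,0],[0,0,0],[0,0,0],[0,0,0],[0,0,0],[0,0,0]], "force": 60}}

```text
time_s: 2.73
position: [0.3507, -0.242, 0.2315]
tool_rot: [[0.91, 0.416, 0.0], [0.416, -0.91, -0.0], [0.0, 0.0, -1.0]]
ft_force: [0.8, 0.2, 0.0]
grip_width: 0.0849
gripper_force: 0.0
```

>>> {"name": "move_arm", "arguments": {"jaw": [8.5,8.5,8.5,8.5,8.5,8.5,8.5,8.5,8.5,8.5], "dp": [[2.175,-1.83,0],[2.175,-1.83,0],[2.175,-1.83,0],[2.175,-1.83,0],[2.175,-1.83,0],[2.175,-1.83,0],[2.175,-1.83,0],[2.175,-1.83,0],[2.175,-1.83,0],[2.175,-1.83,0]], "turn": [[0,0,0],[0,0,0],[0,0,0],[0,0,0],[0,0,0],[0,0,0],[0,0,0],[0,0,0],[0,0,0],[0,0,0]]}}

```text
time_s: 3.57
position: [0.4725, 0.015, 0.2315]
tool_rot: [[0.909, 0.416, 0.0], [0.416, -0.909, -0.0], [0.0, 0.0, -1.0]]
ft_force: [0.6, -0.7, 1.0]
grip_width: 0.0848
gripper_force: 0.0
```

>>> {"name": "move_arm", "arguments": {"jaw": [8.5,8.5,8.5,8.5,8.5,8.5,8.5], "dp": [[0,0,0],[0,0,0],[0,0,0],[0,0,0],[0,0,0],[0,0,0],[0,0,0]], "turn": [[0,0,0.094],[0,0,0.094],[0,0,0.094],[0,0,0.094],[0,0,0.094],[0,0,0.094],[0,0,0]]}}

```text
time_s: 4.15
position: [0.4721, 0.0136, 0.2314]
tool_rot: [[0.99, -0.138, 0.0], [-0.138, -0.99, -0.0], [0.0, 0.0, -1.0]]
ft_force: [-0.3, -0.0, -0.8]
grip_width: 0.0849
gripper_force: 0.0
```

```bash
cat > w.py <<'E'
from h import *
import sys
im,d,s=snap('wrist',sys.argv[1]); P=cloud('wrist',d,s); R=np.array(s['tool_rot'])
print(s['time_s'],s['position'],np.round(s['q'],1),'yaw y',np.degrees(np.arctan2(R[1,1],R[0,1])))
near=(abs(P[...,1]-.012)<.09)&(abs(P[...,0]-.472)<.09)&(d>0)
k=near&(P[...,2]>.075)&(P[...,2]<.1)
print('handle',P[k].mean(0),cv2.minAreaRect((P[k][:,:2]*1000).astype(np.float32)),k.sum())
i=im.astype(int); b=near&(i[...,2]>i[...,0]+60)&(i[...,2]>i[...,1]+40)&(P[...,2]<.03)
print('dish',cv2.minAreaRect((P[b][:,:2]*1000).astype(np.float32)),b.sum())
h=P[k].mean(0); print('tool offset to handle cm',R.T@(h-s['position'])*100)
E
python3 w.py w1
```

```text
4.15 [0.47213248 0.01355499 0.23137253] [-12.8  14.   86.   -0.   80.   85.2] yaw y -97.93142055857919
handle [0.47448818 0.01289822 0.08595666] ((473.4969482421875, 13.058371543884277), (9.414834022521973, 25.371337890625), 81.97151184082031) 303
dish ((469.0757141113281, 12.286308288574219), (122.80370330810547, 95.64338684082031), 82.29469299316406) 6454
tool offset to handle cm [ 0.24064109  0.03229988 14.54161649]
```

View pics/w1.png

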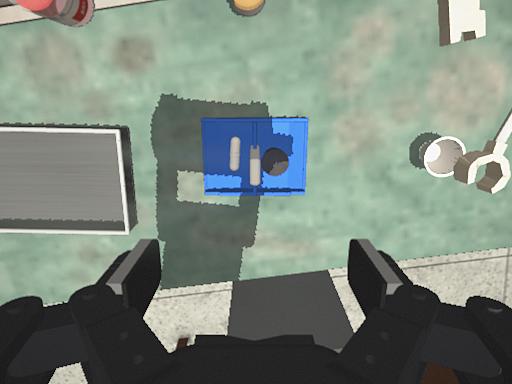

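The bar is at (235,153), left of the divider; the bung is at (275,161) and the grip at (255,165). Yaw agrees, so I'll descend and close.

>>> {"name": "move_arm", "arguments": {"jaw": [8.5,8.5,8.5,8.5,8.5,8.5,8.5,8.5,8.5,8.5,8.5], "dp": [[0.15,0,2],[0,0,2],[0,0,2],[0,0,2],[0,0,2],[0,0,2],[0,0,2],[0,0,1.5],[0,0,1.5],[0,0,1],[0,0,0]], "turn": [[0,0,0],[0,0,0],[0,0,0],[0,0,0],[0,0,0],[0,0,0],[0,0,0],[0,0,0],[0,0,0],[0,0,0],[0,0,0]]}}

```text
time_s: 5.12
position: [0.4728, 0.0135, 0.0498]
tool_rot: [[0.991, -0.132, -0.003], [-0.132, -0.991, 0.001], [-0.003, -0.0, -1.0]]
ft_force: [-1.3, -0.5, -0.3]
grip_width: 0.0851
gripper_force: 0.0
```

>>> {"name": "move_arm", "arguments": {"jaw": [5,4,3,2.5,2,1.6,1.3,1,0.8,0.5,0.5,0.5], "dp": [[0,0,0],[0,0,0],[0,0,0],[0,0,0],[0,0,0],[0,0,0],[0,0,0],[0,0,0],[0,0,0],[0,0,0],[0,0,0],[0,0,0]], "turn": [[0,0,0],[0,0,0],[0,0,0],[0,0,0],[0,0,0],[0,0,0],[0,0,0],[0,0,0],[0,0,0],[0,0,0],[0,0,0],[0,0,0]]}}

```text
time_s: 6.12
position: [0.4737, 0.013, 0.0515]
tool_rot: [[0.991, -0.135, 0.0], [-0.135, -0.991, -0.001], [0.0, 0.001, -1.0]]
ft_force: [-2.0, -4.7, 5.3]
grip_width: 0.0096
gripper_force: 58.8
```

>>> {"name": "move_arm", "arguments": {"jaw": [0.5,0.5,0.5,0.5,0.5,0.5,0.5,0.5,0.5,0.5,0.5,0.5], "dp": [[0,0,-0.2],[0,0,-0.5],[0,0,-0.8],[0,0,-1.1],[0,0,-1.2],[0,0,-1.2],[0,0,-1.2],[0,0,-1.1],[0,0,-0.8],[0,0,-0.5],[0,0,-0.2],[0,0,0]], "turn": [[0,0,0],[0,0,0],[0,0,0],[0,0,0],[0,0,0],[0,0,0],[0,0,0],[0,0,0],[0,0,0],[0,0,0],[0,0,0],[0,0,0]]}}

```text
time_s: 7.12
position: [0.4736, 0.0134, 0.1395]
tool_rot: [[0.991, -0.135, 0.0], [-0.135, -0.991, 0.0], [0.0, -0.0, -1.0]]
ft_force: [-0.6, 0.1, -2.6]
grip_width: 0.0093
gripper_force: 58.4
```

Run:
```python
from h import *
im,d,s=snap('wrist'); im2,d2,_=snap('scene')
a=cv2.resize(im2[160:320,140:340],None,fx=3,fy=3,interpolation=cv2.INTER_CUBIC)[:384,:]
cv2.imwrite('pics/l1.png',cv2.resize(np.hstack([im,a])[:,:,::-1],(800,276)))
print(s['position'],s['ft_force'],s['q'])
P=cloud('scene',d2)
# refine tray from both views: rim
for n,Q in(('scene',P),('top',np.load('top0.npy'))):
    k=(Q[...,1]>.13)&(Q[...,1]<.40)&(Q[...,0]>.38)&(Q[...,0]<.6)&(Q[...,2]>.022)&(Q[...,2]<.04)
    print('tray rim',n,cv2.minAreaRect((Q[k][:,:2]*1000).astype(np.float32)),k.sum())
```

```text
[0.47357596 0.01340257 0.1395247 ] [-0.56423858  0.057212   -2.55764185] [-1.27421876e+01  1.97814478e+01  9.45696990e+01  6.47596032e-03
  6.56348834e+01  8.49995976e+01]
tray rim scene ((482.05950927734375, 262.403076171875), (203.37771606445312, 126.96460723876953), 80.8812255859375) 497
tray rim top ((481.38238525390625, 260.60626220703125), (203.58413696289062, 123.13729858398438), 80.91787719726562) 445
```

View pics/l1.png

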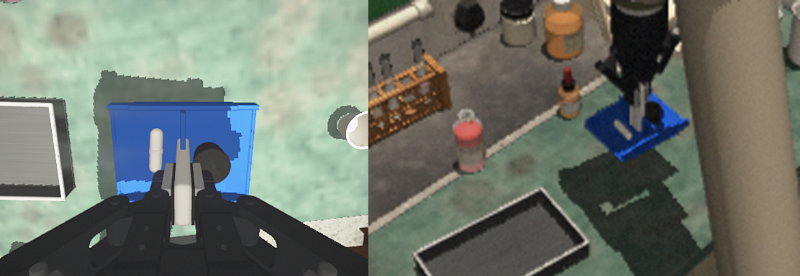

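Dish is held level with both items in their bays. Next I'll rotate it in place, keeping the motion gentle.

>>> {"name": "move_arm", "arguments": {"jaw": [0.5,0.5,0.5,0.5,0.5,0.5,0.5,0.5,0.5,0.5,0.5,0.5], "dp": [[0,0,0],[0,0,0],[0,0,0],[0,0,0],[0,0,0],[0,0,0],[0,0,0],[0,0,0],[0,0,0],[0,0,0],[0,0,0],[0,0,0]], "turn": [[0,0,-0.03],[0,0,-0.06],[0,0,-0.08],[0,0,-0.08],[0,0,-0.08],[0,0,-0.08],[0,0,-0.08],[0,0,-0.08],[0,0,-0.08],[0,0,-0.08],[0,0,-0.08],[0,0,-0.08]]}}

```text
time_s: 8.22
position: [0.4733, 0.0134, 0.1387]
tool_rot: [[0.726, 0.688, -0.001], [0.688, -0.726, 0.0], [-0.001, -0.001, -1.0]]
ft_force: [0.4, 0.1, -2.8]
grip_width: 0.0092
gripper_force: 58.4
```

>>> {"name": "move_arm", "arguments": {"jaw": [0.5,0.5,0.5,0.5,0.5,0.5,0.5,0.5,0.5,0.5], "dp": [[0,0,0],[0,0,0],[0,0,0],[0,0,0],[0,0,0],[0,0,0],[0,0,0],[0,0,0],[0,0,0],[0,0,0]], "turn": [[0,0,-0.08],[0,0,-0.08],[0,0,-0.08],[0,0,-0.08],[0,0,-0.08],[0,0,-0.08],[0,0,-0.08],[0,0,-0.06],[0,0,-0.038],[0,0,0]]}}

```text
time_s: 9.05
position: [0.4733, 0.0134, 0.1387]
tool_rot: [[0.156, 0.988, -0.001], [0.988, -0.156, 0.0], [0.0, -0.001, -1.0]]
ft_force: [0.3, -0.3, -3.2]
grip_width: 0.0094
gripper_force: 58.4
```

>>> {"name": "move_arm", "arguments": {"jaw": [0.5,0.5,0.5,0.5,0.5,0.5,0.5,0.5,0.5,0.5], "dp": [[0.3,0.03,0],[0.7,0.07,0],[1.1,0.1,0],[1.46,0.14,0],[1.46,0.14,0],[1.46,0.14,0],[1.46,0.14,0],[1.46,0.14,0],[1.46,0.14,0],[1.46,0.14,0]], "turn": [[0,0,0],[0,0,0],[0,0,0],[0,0,0],[0,0,0],[0,0,0],[0,0,0],[0,0,0],[0,0,0],[0,0,0]]}}

```text
time_s: 9.88
position: [0.5047, 0.135, 0.1392]
tool_rot: [[0.157, 0.988, -0.0], [0.988, -0.157, 0.0], [0.0, -0.0, -1.0]]
ft_force: [-0.2, 0.5, -3.4]
grip_width: 0.0097
gripper_force: 58.4
```

>>> {"name": "move_arm", "arguments": {"jaw": [0.5,0.5,0.5,0.5,0.5,0.5,0.5,0.5,0.5,0.5,0.5,0.5], "dp": [[1.46,0.14,0],[1.46,0.14,0],[1.46,0.14,0],[1.46,0.14,0],[1.46,0.14,0],[1.46,0.14,0],[1.46,0.14,0],[1.1,0.1,0],[0.7,0.07,0],[0.3,0.03,0],[0,0,0],[0,0,0]], "turn": [[0,0,0],[0,0,0],[0,0,0],[0,0,0],[0,0,0],[0,0,0],[0,0,0],[0,0,0],[0,0,0],[0,0,0],[0,0,0],[0,0,0]]}}

```text
time_s: 10.88
position: [0.5356, 0.2527, 0.1392]
tool_rot: [[0.157, 0.988, -0.0], [0.988, -0.157, -0.0], [-0.0, -0.0, -1.0]]
ft_force: [-0.5, 0.1, -3.4]
grip_width: 0.0091
gripper_force: 58.4
```

Run:
```python
from h import *
from scipy.spatial.transform import Rotation as Ro
im,d,s=snap('wrist'); im2,d2,_=snap('top')
a=cv2.resize(im2[150:270,90:250],None,fx=3.2,fy=3.2,interpolation=cv2.INTER_CUBIC)
cv2.imwrite('pics/l2.png',cv2.resize(np.hstack([im,a])[:,:,::-1],(800,300)))
p=np.array(s['position']);R=np.array(s['tool_rot']);print(s['time_s'],p,np.round(s['q'],1),R.round(3))
# plan: lower level, then pivot about edge E
e=np.array([.987,-.158,0]);z=np.array([0,0,1.])
E0=np.array([.4817,.2615,0])-.005*e
def pose(th,ez):
    U=E0+z*ez+.059*(np.cos(th)*e+np.sin(th)*z)
    return U+.051*(-np.sin(th)*e+np.cos(th)*z)
x=R[:,0]
q=pose(0,.045); print('lower',R.T@(q-p)*100)
Rc=R
for deg in range(3,49,3):
    th=np.radians(deg); n=pose(th,.045-.027*min(deg/25,1))
    print(deg,(Rc.T@(n-q)*100).round(2)); Rc=Rc@Ro.from_rotvec([-np.radians(3),0,0]).as_matrix(); q=n
```

```text
10.8833 [0.53555403 0.25270316 0.13922494] [13.8 30.4 75.7 -0.  73.9 22.9] [[ 0.157  0.988 -0.   ]
 [ 0.988 -0.157 -0.   ]
 [-0.    -0.    -1.   ]]
lower [ 0.0189319  -0.05787636  4.32250416]
3 [ 0.   -0.27  0.02]
6 [ 0.   -0.29  0.02]
9 [ 0.   -0.31  0.02]
12 [ 0.   -0.33  0.02]
15 [ 0.   -0.34  0.02]
18 [ 0.   -0.36  0.01]
21 [ 0.   -0.37  0.01]
24 [ 0.   -0.39  0.  ]
27 [ 0.   -0.32 -0.2 ]
30 [ 0.   -0.27 -0.3 ]
33 [ 0.   -0.27 -0.3 ]
36 [ 0.   -0.27 -0.3 ]
39 [ 0.   -0.27 -0.3 ]
42 [ 0.   -0.27 -0.3 ]
45 [ 0.   -0.27 -0.3 ]
48 [ 0.   -0.27 -0.3 ]
```

View pics/l2.png

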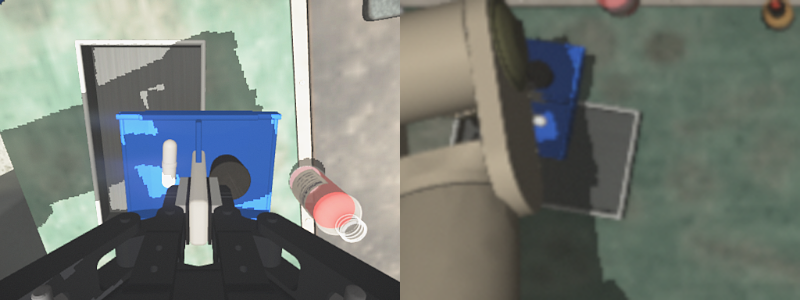

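>>> {"name": "move_arm", "arguments": {"jaw": [0.5,0.5,0.5,0.5,0.5,0.5,0.5,0.5], "dp": [[0,0,0.3],[0,0,0.6],[0,-0.06,0.8],[0,0,0.9],[0,0,0.8],[0,0,0.6],[0,0,0.3],[0,0,0]], "turn": [[0,0,0],[0,0,0],[0,0,0],[0,0,0],[0,0,0],[0,0,0],[0,0,0],[0,0,0]]}}

```text
time_s: 11.65
position: [0.5348, 0.253, 0.0953]
tool_rot: [[0.157, 0.988, -0.002], [0.988, -0.157, -0.0], [-0.001, -0.001, -1.0]]
ft_force: [-0.7, 0.8, -3.3]
grip_width: 0.0092
gripper_force: 58.4
```

>>> {"name": "move_arm", "arguments": {"jaw": [0.5,0.5,0.5,0.5,0.5,0.5,0.5,0.5], "dp": [[0,-0.27,0.02],[0,-0.29,0.02],[0,-0.31,0.02],[0,-0.33,0.02],[0,-0.34,0.02],[0,-0.36,0.01],[0,-0.37,0.01],[0,-0.39,0]], "turn": [[-0.0524,0,0],[-0.0524,0,0],[-0.0524,0,0],[-0.0524,0,0],[-0.0524,0,0],[-0.0524,0,0],[-0.0524,0,0],[-0.0524,0,0]]}}

```text
time_s: 12.32
position: [0.5096, 0.2573, 0.0906]
tool_rot: [[0.157, 0.901, 0.405], [0.988, -0.144, -0.063], [0.001, 0.41, -0.912]]
ft_force: [0.1, -0.5, -3.6]
grip_width: 0.0092
gripper_force: 58.8
```

>>> {"name": "move_arm", "arguments": {"jaw": [0.5,0.5,0.5,0.5,0.5,0.5,0.5,0.5,0.5,0.5,0.5,0.5], "dp": [[0,-0.32,-0.2],[0,-0.27,-0.3],[0,-0.27,-0.3],[0,-0.27,-0.3],[0,-0.27,-0.3],[0,-0.27,-0.3],[0,0,0],[0,0,0],[0,0,0],[0,0,0],[0,0,0],[0,0,0]], "turn": [[-0.0524,0,0],[-0.0524,0,0],[-0.0524,0,0],[-0.0524,0,0],[-0.0524,0,0],[-0.0524,0,0],[0,0,0],[0,0,0],[0,0,0],[0,0,0],[0,0,0],[0,0,0]]}}

```text
time_s: 13.32
position: [0.4882, 0.26, 0.0957]
tool_rot: [[0.159, 0.742, 0.652], [0.987, -0.119, -0.106], [-0.001, 0.66, -0.751]]
ft_force: [-1.0, 0.1, -3.3]
grip_width: 0.0095
gripper_force: 59.0
```

Run:
```python
from h import *
im,d,s=snap('wrist'); im2,d2,_=snap('scene')
a=cv2.resize(im2[190:310,140:300],None,fx=3.2,fy=3.2,interpolation=cv2.INTER_CUBIC)
cv2.imwrite('pics/l3.png',cv2.resize(np.hstack([im,a])[:,:,::-1],(800,300)))
print(s['time_s'],s['position'],s['ft_force'],np.round(s['q'],1))
```

```text
13.3167 [0.48816585 0.25998499 0.09566155] [-0.9908476   0.08769873 -3.27879637] [ 26.   26.5 108.7 -69.   24.1  95.1]
```

View pics/l3.png

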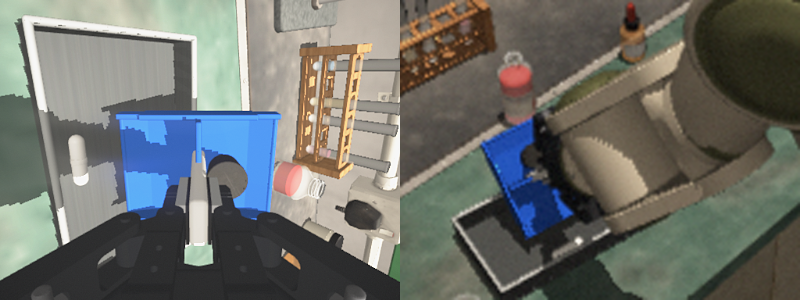

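The bar lies in the tray at (78,160) in the left picture. Its bay is empty and the bung is still held behind the divider. Next: raise, level, and check.

>>> {"name": "move_arm", "arguments": {"jaw": [0.5,0.5,0.5,0.5,0.5,0.5], "dp": [[0,0.2,-0.23],[0,0.5,-0.56],[0,0.66,-0.75],[0,0.5,-0.56],[0,0.2,-0.23],[0,0,0]], "turn": [[0,0,0],[0,0,0],[0,0,0],[0,0,0],[0,0,0],[0,0,0]]}}

```text
time_s: 13.92
position: [0.4881, 0.2603, 0.1274]
tool_rot: [[0.159, 0.741, 0.653], [0.987, -0.119, -0.105], [-0.001, 0.661, -0.75]]
ft_force: [0.2, -0.7, -3.1]
grip_width: 0.0091
gripper_force: 59.0
```

>>> {"name": "move_arm", "arguments": {"jaw": [0.5,0.5,0.5,0.5,0.5,0.5,0.5,0.5,0.5,0.5,0.5,0.5], "dp": [[0,0,0],[0,0,0],[0,0,0],[0,0,0],[0,0,0],[0,0,0],[0,0,0],[0,0,0],[0,0,0],[0,0,0],[0,0,0],[0,0,0]], "turn": [[0.03,0,0],[0.0524,0,0],[0.0524,0,0],[0.0524,0,0],[0.0524,0,0],[0.0524,0,0],[0.0524,0,0],[0.0524,0,0],[0.0524,0,0],[0.0524,0,0],[0.0524,0,0],[0.0524,0,0]]}}

```text
time_s: 14.92
position: [0.4877, 0.2599, 0.1262]
tool_rot: [[0.159, 0.981, 0.109], [0.987, -0.158, -0.02], [-0.002, 0.111, -0.994]]
ft_force: [-0.4, -0.7, -3.8]
grip_width: 0.0093
gripper_force: 58.8
```

>>> {"name": "move_arm", "arguments": {"jaw": [0.5,0.5,0.5,0.5,0.5], "dp": [[0,0,0],[0,0,0],[0,0,0],[0,0,0],[0,0,0]], "turn": [[0.0524,0,0],[0.04,0,0],[0.03,0,0],[0,0,0],[0,0,0]]}}

```text
time_s: 15.33
position: [0.4879, 0.2598, 0.126]
tool_rot: [[0.159, 0.987, -0.008], [0.987, -0.159, -0.001], [-0.002, -0.008, -1.0]]
ft_force: [-0.8, -0.6, -2.7]
grip_width: 0.0097
gripper_force: 58.9
```

>>> {"name": "move_arm", "arguments": {"jaw": [0.5,0.5,0.5,0.5,0.5,0.5,0.5,0.5,0.5,0.5], "dp": [[-0.3,0.03,0],[-0.7,0.06,0],[-1.1,0.1,0],[-1.42,0.12,0],[-1.42,0.12,0],[-1.42,0.12,0],[-1.42,0.12,0],[-1.42,0.12,0],[-1.42,0.12,0],[-1.42,0.12,0]], "turn": [[-0.004,0,0],[-0.004,0,0],[0,0,0],[0,0,0],[0,0,0],[0,0,0],[0,0,0],[0,0,0],[0,0,0],[0,0,0]]}}

```text
time_s: 16.17
position: [0.4784, 0.1382, 0.1269]
tool_rot: [[0.159, 0.987, 0.0], [0.987, -0.159, -0.002], [-0.002, 0.001, -1.0]]
ft_force: [0.0, -0.7, -3.0]
grip_width: 0.0094
gripper_force: 58.9
```

>>> {"name": "move_arm", "arguments": {"jaw": [0.5,0.5,0.5,0.5,0.5,0.5,0.5,0.5,0.5,0.5,0.5,0.5], "dp": [[-1.42,0.12,0],[-1.42,0.12,0],[-1.42,0.12,0],[-1.42,0.12,0],[-1.42,0.12,0],[-1.42,0.12,0],[-1.42,0.12,0],[-1.1,0.1,0],[-0.7,0.06,0],[-0.3,0.03,0],[0,0,0],[0,0,0]], "turn": [[0,0,0],[0,0,0],[0,0,0],[0,0,0],[0,0,0],[0,0,0],[0,0,0],[0,0,0],[0,0,0],[0,0,0],[0,0,0],[0,0,0]]}}

```text
time_s: 17.17
position: [0.4699, 0.0194, 0.127]
tool_rot: [[0.159, 0.987, 0.0], [0.987, -0.159, -0.001], [-0.001, 0.0, -1.0]]
ft_force: [-0.3, 0.3, -4.2]
grip_width: 0.0095
gripper_force: 58.9
```

>>> {"name": "move_arm", "arguments": {"jaw": [0.5,0.5,0.5,0.5,0.5,0.5,0.5,0.5,0.5,0.5,0.5], "dp": [[0,0,0.3],[0,0,0.6],[0,0,0.9],[0,0,1.2],[0,0,1.2],[0,0,1.0],[0,0,0.6],[0,0,0.4],[0,0,0.3],[0,0,0.2],[0,0,0]], "turn": [[0,0,0],[0,0,0],[0,0,0],[0,0,0],[0,0,0],[0,0,0],[0,0,0],[0,0,0],[0,0,0],[0,0,0],[0,0,0]]}}

```text
time_s: 18.08
position: [0.47, 0.0191, 0.0598]
tool_rot: [[0.159, 0.987, 0.0], [0.987, -0.159, -0.001], [-0.001, 0.0, -1.0]]
ft_force: [-0.1, 0.8, -2.9]
grip_width: 0.0093
gripper_force: 58.9
```

Run:
```python
from h import *
im,d,s=snap('wrist'); im2,d2,_=snap('scene')
a=cv2.resize(im2[190:310,140:300],None,fx=3.2,fy=3.2,interpolation=cv2.INTER_CUBIC)
cv2.imwrite('pics/l4.png',cv2.resize(np.hstack([im,a])[:,:,::-1],(800,300)))
print(s['time_s'],s['position'],s['ft_force'],s['tool_rot'])
```

```text
18.0833 [0.47000246 0.01907885 0.05979143] [-0.05443719  0.80082876 -2.93405496] [[ 1.58634024e-01  9.87337453e-01  1.08550451e-05]
 [ 9.87336408e-01 -1.58633840e-01 -1.45664329e-03]
 [-1.43647650e-03  2.41790768e-04 -9.99998939e-01]]
```

View pics/l4.png

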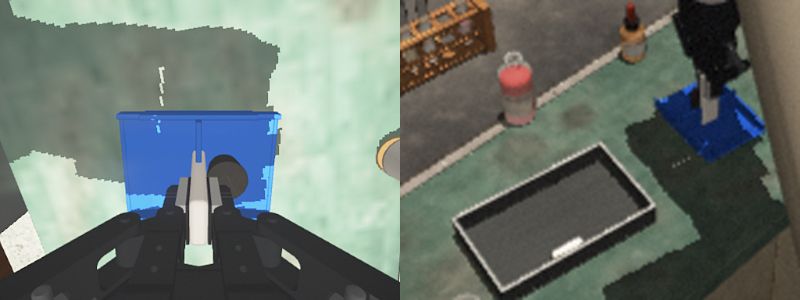

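The bar lies in the tray by the near wall at (570,247), and the bung is in the dish at (228,178). The dish is about 8 mm up, so I'll lower it the rest of the way.

>>> {"name": "move_arm", "arguments": {"jaw": [0.5,0.5,0.5,0.5,0.5,0.5,0.5,0.5], "dp": [[0,0,0.15],[0,0,0.15],[0,0,0.15],[0,0,0.15],[0,0,0.1],[0,0,0.1],[0,0,0],[0,0,0]], "turn": [[0,0,0],[0,0,0],[0,0,0],[0,0,0],[0,0,0],[0,0,0],[0,0,0],[0,0,0]]}}

```text
time_s: 18.85
position: [0.47, 0.019, 0.0519]
tool_rot: [[0.159, 0.987, -0.0], [0.987, -0.159, -0.001], [-0.001, 0.0, -1.0]]
ft_force: [0.6, -0.9, -3.2]
grip_width: 0.0093
gripper_force: 58.9
```

>>> {"name": "move_arm", "arguments": {"jaw": [0.5,0.5,0.5,0.5,0.5,0.5], "dp": [[0,0,0.06],[0,0,0.06],[0,0,0.05],[0,0,0.05],[0,0,0],[0,0,0]], "turn": [[0,0,0],[0,0,0],[0,0,0],[0,0,0],[0,0,0],[0,0,0]]}}

```text
time_s: 19.35
position: [0.4702, 0.0189, 0.0515]
tool_rot: [[0.159, 0.987, 0.002], [0.987, -0.159, -0.002], [-0.002, 0.002, -1.0]]
ft_force: [-7.2, -0.5, 20.8]
grip_width: 0.0094
gripper_force: 62.5
```

Contact with the bench confirmed. Now relieve the load, open and retreat upward.

>>> {"name": "move_arm", "arguments": {"jaw": [0.6,0.9,1.2,1.8,2.5,3.5,4.5,4.5,4.5], "dp": [[0,0,-0.13],[0,0,0],[0,0,0],[0,0,0],[0,0,0],[0,0,0],[0,0,0],[0,0,0],[0,0,0]], "turn": [[0,0,0],[0,0,0],[0,0,0],[0,0,0],[0,0,0],[0,0,0],[0,0,0],[0,0,0],[0,0,0]]}}

```text
time_s: 20.1
position: [0.47, 0.0191, 0.051]
tool_rot: [[0.159, 0.987, -0.0], [0.987, -0.159, -0.001], [-0.001, 0.0, -1.0]]
ft_force: [-0.5, 0.4, 0.6]
grip_width: 0.045
gripper_force: 0.0
```

>>> {"name": "move_arm", "arguments": {"jaw": [4.5,4.5,4.5,4.5,4.5,4.5,4.5,4.5,4.5,4.5,4.5,4.5], "dp": [[0,0,-0.5],[0,0,-1],[0,0,-1.5],[0,0,-2],[0,0,-2],[0,0,-2],[0,0,-2],[0,0,-2],[0,0,-2],[0,0,-1],[0,0,0],[0,0,0]], "turn": [[0,0,0],[0,0,0],[0,0,0],[0,0,0],[0,0,0],[0,0,0],[0,0,0],[0,0,0],[0,0,0],[0,0,0],[0,0,0],[0,0,0]]}}

```text
time_s: 21.1
position: [0.4699, 0.0193, 0.2112]
tool_rot: [[0.159, 0.987, 0.001], [0.987, -0.159, -0.002], [-0.001, 0.001, -1.0]]
ft_force: [0.1, 0.4, -0.0]
grip_width: 0.0452
gripper_force: 0.0
```

Run:
```python
from h import *
im,d,s=snap('wrist'); im2,d2,_=snap('scene')
a=cv2.resize(im2[160:310,110:310],None,fx=2.56,fy=2.56,interpolation=cv2.INTER_CUBIC)
cv2.imwrite('pics/l5.png',cv2.resize(np.hstack([im,a])[:,:,::-1],(800,300)))
print(s['time_s'],s['position'],s['ft_force'])
```

```text
21.1 [0.46986636 0.01930241 0.21116616] [ 0.09226611  0.37881973 -0.04685964]
```

View pics/l5.png

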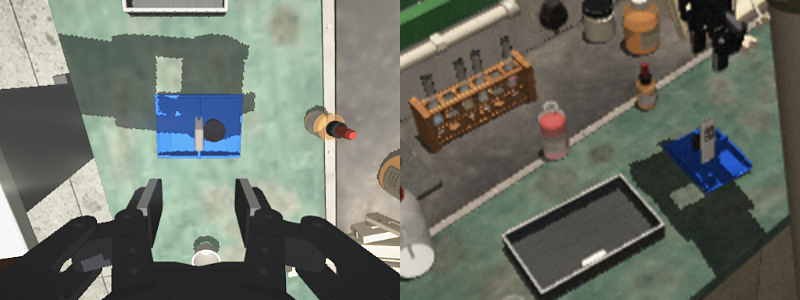

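The dish is standing upright and clear of the tray with the bung at (214,131). The bar is in the tray at (594,256), and the bottles and crucible are where they were. Handing in.

```bash
python3 -c "
from rig import ticket
print(ticket.close_job())"
```

```text
the job is handed in; nothing more can be done
None
```

The stir bar is in the steel tray, the bung stayed in the dish, and the dish stands upright on the bench clear of the tray and released; I handed the job in at about 21 s, with no verdict returned.

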